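# Refit the coin disc in the coin counter

## Robot

A 6-joint arm with a two-finger parallel gripper is mounted at the origin on a cart in front of the work surface, level with it; the furniture and walls round the work are solid. World frame = base frame: x ahead of the robot, y to its left, z up, the work surface at z = 0. Lengths are in m, angles in degrees, forces in N, time in s.
With the tool pointing down it reaches from about 0.35 to 0.925 m from the base axis. Payload 6.4 kg.
Tool frame: the origin (TCP) lies at the very end of the fingers, on their centre line; the grasp point (between the pads) lies 19 mm behind it; z points along the fingers, y is the line along which they close (so a half turn about z gives the same grasp; the last joint's range is limited). The gripper opens to 85 mm and grips with 20 to 120 N. Pads are 22 mm wide; open, the fingers measure 114 mm over their backs; the gripper's body (76 mm by 85 mm) begins 54 mm behind the grasp point. The pads swing forward as they close: fully open they stand 13 mm farther back than shut.
Start: joints at [-82.282, 14.043, 89.255, -0, 76.702, -9.975], TCP at [0.198, -0.619, 0.231] pointing down, gripper open.
Joint ranges: [-179.41, 179.41], [-58.25, 129.5], [7.25, 145.43], [-54.29, 234.29], [11.92, 165.04], [-157.13, 157.13]. Speed limits (degrees/s): [147.25, 147.25, 180, 180, 180, 180].

## Interface

Orientations are given as [roll, pitch, yaw] about the fixed x, y, z axes, in that order (R = Rz(yaw) Ry(pitch) Rx(roll)).
In Python, from bench import telemetry, imaging, finish_job gives the robot as it stands.
- The arm moves only by the tool play_rows, never from a script. Its arguments are lists of equal length, an entry for each row: "linear": the shift along the tool's x, y, z in mm, a list of three; "angular": the turn, a rotation vector about the tool's x, y, z in degrees, a list of three. In form: {"linear": [[x, y, z], ...], "angular": [[ax, ay, az], ...]}. A call has 1 to 10 rows; each row is the pose to reach, as a shift and turn from the pose commanded when the call began, along the tool's axes at that moment; what a row does not reach only later rows make up. A row lasts 1/8 s, in which the tool goes at most 62.5 mm and 10.7 degrees, less where a joint would pass 70% of its speed; a pose out of reach is approached as far as the arm can. A call with a gripper value outside its range is refused whole. "gripper" is the closure, from 0 (fully open) to 1 (shut), set as the call begins (left out, the last holds). The fingers move at their own pace and stop on an object; "grip_force" is the grip in N (left out, the last holds). Time passes only in rows, so rows that repeat a pose let the fingers close. It gives the time, the measured TCP pose, the force, the opening and the grip force at its end, in the units of the state.
- telemetry.state(): the state, without advancing time (a new reading comes with each control period).
- imaging.camera(name): name is "scene" or "top" or "wrist"; returns the picture (400x640x3 uint8, blue, green, red); there is no depth.
- imaging.calibration(name): a dict with "mtx" (3x3 intrinsics, pixels), "xyz" and "rotation" of the camera in the world; the wrist camera has in their place "mount" (4x4, takes a point from camera to tool coordinates, whose origin is the TCP and whose axes are the flange's). Camera axes: x right, y up, looking along -z (the intrinsics and any distortion apply to the point x, -y, -z); pixel columns grow to the right and rows downward; lengths in m; the calibration is good to about 2 mm. A picture is of the moment at which its call begins: read the wrist's pose just before it. calibration takes no time and is no camera call.
- finish_job(): hands the job in; it is judged then, once.
The state is a dict: "t": time; "joints": joint angles; "dq": joint speeds; "effort": joint torques, N m; "ee_pos": TCP position; "tool_rot": TCP orientation; "contact_force": force on the tool from outside, world axes, zero at the start; "torque": the same for the moment, N m; "finger_gap": finger opening in m; "grasp_force": force on a finger pad.
Only numpy, scipy, OpenCV 4.12 (cv2) and the standard library are available. Lean on these libraries where they do the work, as an engineer would, in place of code of your own. Each camera call takes 0.05 s, during which the arm holds its last target. There are 200 camera calls.

## Task

The yellow coin disc has been brushed clean and must go back into the coin counter. Lift the counter's smoked hood by its T grip until it rests open on its stop, then set the disc on the drive in the bowl and turn it under light pressure, without forcing it, until the square drive dog drops into the hole in its underside and the disc lies fully home, flat on its seat. Leave the disc free in there with the hood open, and leave everything else on the table where it stands.

Things in the scene. Friction and masses are not known exactly. Their poses are not given: they have to be found in the camera images.
- coin_counter: the coin counter: pale grey wedge-shaped housing, 141 mm deep, 156 wide, 128 high at the back, fixed. Origin on the table straight under the middle of the bowl; z up, x from its front to its back. The deck on top slopes 25 degrees, rising towards +x, and passes 100 mm above the origin. A catch tray stands out 38 mm from the foot of the front.
- seat (a point): middle of the bowl, on top of the seat plate (52 mm diameter, 3 mm above the deck) on which the disc's underside lies when home. x points up the slope, y along the counter's y, z square to the deck (leaning 25 degrees to the front) and is the drive axis. The steel ring round the bowl has 112 mm inner diameter and stands 12 mm above the deck.
- dog_nose (a point): top of the brass drive dog when out, 18 mm above the seat (axes as seat). The dog is 16 mm square, its top 2.5 mm tapered to 11 mm. Its angle about z is unknown and differs each time, the same every quarter turn. Pressed, it springs in up to 7 mm (3 N rising to 8 N) and out again when the hole lines up. Its shaft resists turning with 0.2 N m, beyond that it turns along.
- hood_hinge (a point): point on the hood's hinge axis, at its middle; the axis runs along the counter's y
- hood_grip (a point): middle of the hood's T grip: a dark round bar, 14 mm diameter, 46 mm long along the counter's y, with flat free ends, on a neck 16 mm wide (in y). The bar's middle stands 30 mm off the front top edge of the hood. Pinched over its two ends, it turns between the fingers as the hood swings.
- hood (a joint): angle of the hood, a smoked clear cover over the bowl (130 mm long, 136 wide, 46 deep, 0.13 kg), hinged at the upper back end of the deck: 0 shut; opens upward and back about the counter's +y. Its top plate stands upright at 2.01 rad. Let go below about 1.4 rad it falls shut, beyond about 1.8 rad it falls back on its stop at 2.27 rad; between, it may stay.
- coin_disc: coin disc, yellow plastic, 0.2 kg, 104 mm diameter, 6 mm thick, six coin holes, flat on the table. Origin: centre of the underside; z up. Grip bar on top along x: 48 mm long, 26 mm wide (y), its top 40 mm above the underside. Square hole in the underside, 19 mm wide, 24 mm deep, sides along x and y. Not lined up, the disc rides on the dog about 17 mm above the seat.
- mug: white spotted mug, 82x114x91 mm, a bystander
- torch: black pocket torch standing on its lens, 44 mm diameter, 123 mm high, a bystander
- token_tin: tin with a tomato picture, 75 mm diameter, 58 mm high, a bystander
- lint_brush: purple brush, 30x85x23 mm, a bystander
- tape_roll: roll of black tape, 62 mm diameter, 19 mm high, a bystander
- thread_spool_1: wooden spool with red thread, 30 mm diameter, 42 mm high, a bystander
Mind the look-alikes: they are no part of the job. What is meant by the coin_disc is not green, and is the larger of those in its own colour.

How it is judged:
By the outcome, as a careful person would: the job done as asked, in the order asked, and still so for the second after the job is handed in, with the robot touching nothing.
It also fails if it takes over 70 s, if anything falls off the work surface, if the arm or the gripper's body presses on something with over 40 N, if the wrist force passes 120 N, or if a joint passes its speed limit or range.

## Working session

There is one attempt and no reset: what is moved stays moved. The work goes in short steps, Python scripts to look and compute and a tool call to move; the robot and the scene stay as the last step left them, time stands still between calls to the robot, and variables do not carry over. Pictures are saved under pics/ and viewed, at most 10 in all, crops included, and the job is handed in when it is done.

Besides the shell and the picture viewer there is one more tool, called after "Request:" in YAML: its name, and indented under it one key for each argument. play_rows: Moves the arm, as the interface text tells. Its arguments: {"type":"object","properties":{"linear":{"type":"array","items":{"type":"array","items":{"type":"number"}}},"angular":{"type":"array","items":{"type":"array","items":{"type":"number"}}},"gripper":{"type":"number"},"grip_force":{"type":"number"}},"required":["linear","angular"]}

```bash
ls; mkdir -p pics
python3 - <<'E'
from bench import telemetry, imaging
import cv2, numpy as np
print(telemetry.state())
for n in ("scene","top","wrist"):
    c=imaging.calibration(n); print(n,{k:np.round(v,4).tolist() for k,v in c.items() if not isinstance(v,str)})
    if n!="wrist": cv2.imwrite(f"pics/{n}0.png",imaging.camera(n))
E
```

```text
pics
{'t': 0.0, 'joints': array([-8.22822338e+01,  1.40832321e+01,  8.93252404e+01,  2.28642050e-03,
        7.67015196e+01, -9.97575033e+00]), 'dq': array([-0.01414334,  0.00194271,  0.06019914,  0.00708696,  0.04487769,
       -0.05361674]), 'effort': array([ 1.98735006e-05, -4.29505599e+01, -3.26129973e+01, -1.00296238e-04,
        5.35964034e-03, -1.83931888e-05]), 'ee_pos': array([ 0.19748479, -0.61869004,  0.23018713]), 'tool_rot': array([-1.79892056e+02, -2.12445416e-02,  1.76929684e+01]), 'contact_force': array([-1.08904273, -0.8904546 ,  0.01283871]), 'torque': array([ 0.03512336,  0.06107378, -0.00263527]), 'grasp_force': 0.0, 'finger_gap': 0.08525869417760025}
scene {'mtx': [[477.0342, 0.0, 324.2019], [0.0, 477.0342, 192.1096], [0.0, 0.0, 1.0]], 'xyz': [-0.3281, 0.983, 0.7656], 'rotation': [63.6806, -1.4582, -138.7486]}
top {'mtx': [[514.5602, 0.0, 329.5686], [0.0, 514.5602, 199.4654], [0.0, 0.0, 1.0]], 'xyz': [-0.623, -0.4491, 1.679], 'rotation': [38.7216, 0.7485, -73.1962]}
wrist {'mtx': [[331.6997, 0.0, 321.7449], [0.0, 331.6997, 197.7182], [0.0, 0.0, 1.0]], 'mount': [[-0.0003, 0.9599, 0.2805, 0.0721], [1.0, 0.0009, -0.002, -0.0005], [-0.0021, 0.2805, -0.9599, -0.1439], [0.0, 0.0, 0.0, 1.0]]}
```

View pics/scene0.png

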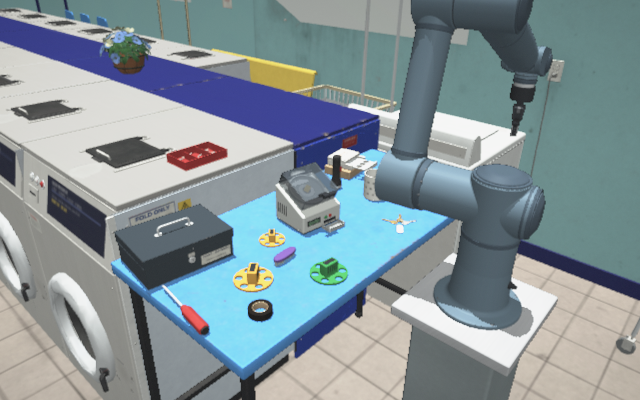

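View pics/top0.png

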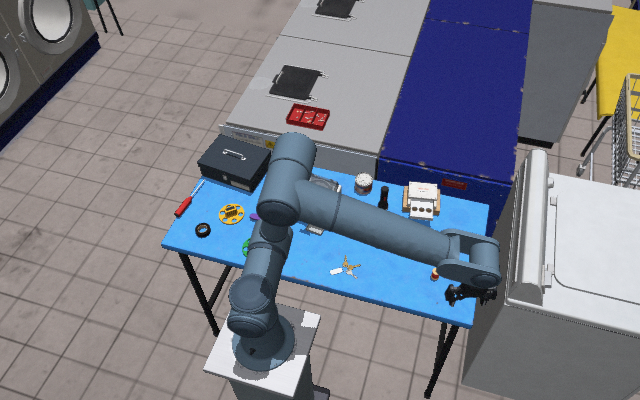

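The scene view shows the large yellow disc at (253,277), a smaller yellow one at (272,239), a green one at (329,271), and the counter at about (310,200). The large yellow disc fits the description. In the top view the arm hides the counter. I'll enlarge a crop of the scene view to confirm.

```bash
cat > h.py <<'E'
from bench import telemetry, imaging
import cv2, numpy as np
from scipy.spatial.transform import Rotation as R
def rot(e): return R.from_euler('xyz',e,degrees=True).as_matrix()
def cam(n,st=None):
    c=imaging.calibration(n)
    if n=="wrist":
        st=st or telemetry.state(); T=np.eye(4); T[:3,:3]=rot(st['tool_rot']); T[:3,3]=st['ee_pos']
        T=T@np.array(c['mount']); return np.array(c['mtx']),T[:3,:3],T[:3,3]
    return np.array(c['mtx']),rot(c['rotation']),np.array(c['xyz'])
def ray(C,uv):
    K,A,p=C; d=np.linalg.inv(K)@[uv[0],uv[1],1]; return p,A@(d*[1,-1,-1])
def onz(C,uv,z=0):
    p,d=ray(C,uv); return p+d*(z-p[2])/d[2]
def proj(C,X):
    K,A,p=C; q=(np.atleast_2d(X)-p)@A; q=q*[1,-1,-1]; q=q@K.T; return q[:,:2]/q[:,2:]
def fwd(): s=telemetry.state(); return s['ee_pos'],rot(s['tool_rot'])
E
python3 - <<'E'
from h import *
C=cam("scene")
for n,uv,z in [("disc",(253,279),.006),("small",(272,240),.006),("green",(329,273),.006),("counterfrontR",(340,226),0),("spotleft",(297,228),0)]: print(n,onz(C,uv,z).round(3))
C=cam("top")
for n,uv,z in [("disc",(231,214),.006),("tape",(203,230),.01)]: print(n,onz(C,uv,z).round(3))
im=cv2.imread("pics/scene0.png")[140:300,220:420]
cv2.imwrite("pics/crop0.png",cv2.resize(im,(750,600),interpolation=cv2.INTER_CUBIC))
E
```

```text
disc [0.467 0.33  0.006]
small [0.57  0.165 0.006]
green [0.339 0.174 0.006]
counterfrontR [ 0.482 -0.047  0.   ]
spotleft [0.572 0.056 0.   ]
disc [0.47  0.325 0.006]
tape [0.362 0.398 0.01 ]
```

View pics/crop0.png

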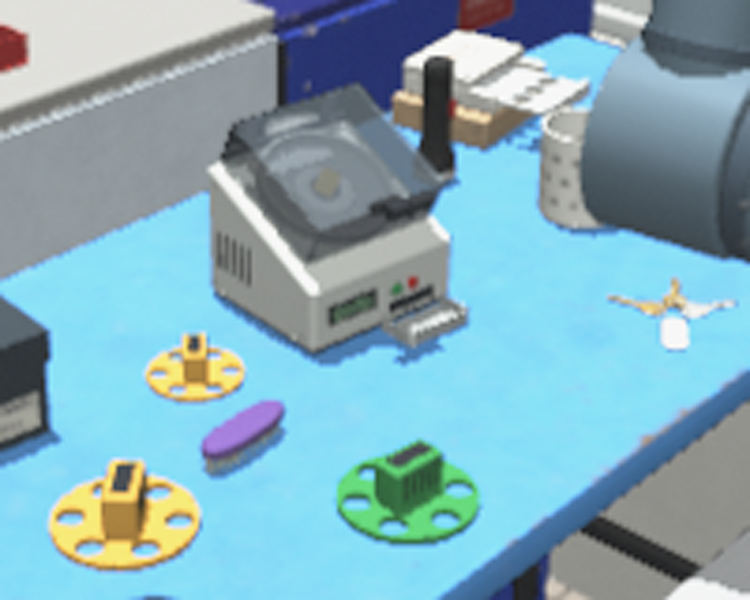

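The large yellow disc (crop (125,520), 150 px across against 95 px for the small one) is the coin_disc. Next I'll fit the counter pose from its housing corners.

Run:
```python
from h import *
from scipy.optimize import least_squares
C=cam("scene")
f=lambda u,v:(220+u/3.75,140+v/3.75)
M=np.array([[-.081,.078,0],[-.081,.078,.062],[.060,.078,0],[.060,.078,.128],[-.081,-.078,.062]])
uv=np.array([f(317,352),f(320,296),f(215,292),f(210,168),f(449,238)])
def W(p,M): return M@R.from_euler('z',p[2]).as_matrix().T+[p[0],p[1],0]
r=least_squares(lambda p:(proj(C,W(p,M))-uv).ravel(),[.55,0,-.5])
print(r.x,np.degrees(r.x[2]),r.fun.reshape(-1,2).round(1))
s=telemetry.state();print(s['ee_pos'],s['tool_rot'])
```

```text
[ 0.59533293 -0.01161531 -0.09504264] -5.445542390071772 [[ 0.3  2. ]
 [-0.4 -0.8]
 [-1.2  0.7]
 [-0.7 -2. ]
 [ 2.  -1. ]]
[ 0.19747995 -0.61873756  0.23028097] [-1.79900221e+02 -1.84826476e-02  1.76910622e+01]
```

```bash
cat >> h.py <<'E'
def rel(p,e=None,A=None,com=None):
    "target TCP pos (m) and orientation euler deg -> tool-frame shift mm, rotvec deg"
    q,B=fwd() if com is None else com
    A=rot(e) if A is None else A
    return (B.T@(np.array(p)-q)*1000).round(1).tolist(), np.degrees(R.from_matrix(B.T@A).as_rotvec()).round(2).tolist()
E
python3 -c "
from h import *
print(rel([.50,-.01,.35],[180,0,-5.4]))"
```

```text
([473.2, -488.2, -118.7], [-0.1, 0.0, 23.09])
```

Request:
play_rows:
  linear:
    - [0,0,-50]
    - [40,-40,-100]
    - [80,-80,-119]
    - [120,-124,-119]
    - [160,-165,-119]
    - [200,-206,-119]
    - [240,-248,-119]
    - [280,-289,-119]
    - [320,-330,-119]
    - [360,-372,-119]
  angular:
    - [0,0,0]
    - [0,0,2]
    - [0,0,5]
    - [0,0,8]
    - [0,0,11]
    - [0,0,14]
    - [0,0,17]
    - [0,0,20]
    - [0,0,23]
    - [0,0,23]

```text
t: 1.35
ee_pos: [0.4278, -0.1536, 0.35]
tool_rot: [-180.0, 0.0, -5.3]
contact_force: [2.1, -0.5, -0.4]
finger_gap: 0.0858
grasp_force: 0.0
```

```bash
python3 -c "
from h import *
print(rel([.50,-.01,.35],[180,0,-5.4]))"
```

```text
([58.5, -149.7, -0.0], [-0.0, 0.0, 0.06])
```

Request:
play_rows:
  linear:
    - [20,-50,0]
    - [40,-100,0]
    - [58,-150,0]
    - [58,-150,0]
    - [58,-150,0]
  angular:
    - [0,0,0]
    - [0,0,0]
    - [0,0,0]
    - [0,0,0]
    - [0,0,0]

```text
t: 1.98
ee_pos: [0.4988, -0.0116, 0.3498]
tool_rot: [180.0, 0.1, -5.3]
contact_force: [-0.6, -0.1, 0.1]
finger_gap: 0.0858
grasp_force: 0.0
```

Run:
```python
from h import *
s=telemetry.state(); im=imaging.camera("wrist"); cv2.imwrite("pics/w1.png",im)
np.save("w1.npy",np.r_[s['ee_pos'],s['tool_rot']]); print(s['ee_pos'],s['tool_rot'])
cv2.imwrite("pics/w1.png",cv2.resize(im,(800,500)))
```

```text
[ 0.49882212 -0.01161603  0.34984563] [ 1.79984015e+02  5.45578703e-02 -5.29293366e+00]
```

View pics/w1.png

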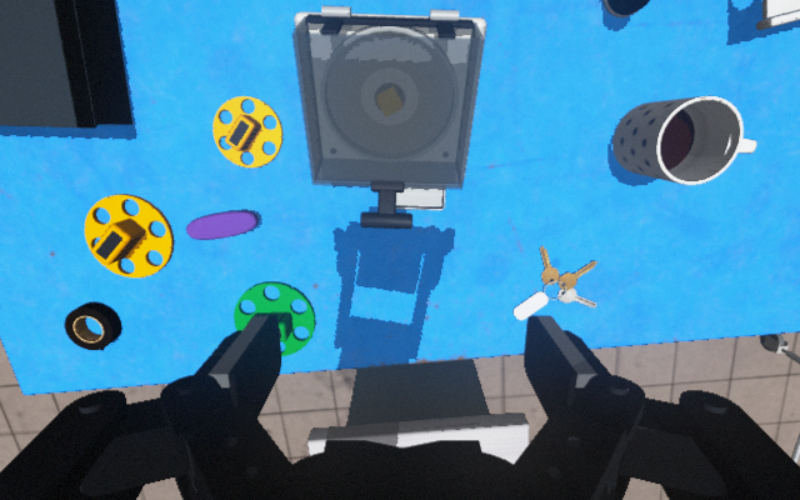

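The wrist view (800-wide) shows the T bar from (361,221) to (412,219), the dog at (388,99), the hood's front top edge at y≈186, and the coin_disc at about (129,236), its bar top at about (118,240). Next I'll triangulate with the scene view.

Run:
```python
from h import *
s=np.load("w1.npy"); C1=cam("wrist",dict(ee_pos=s[:3],tool_rot=s[3:])); C2=cam("scene")
def tri(a,b):
    p,d=ray(C1,a);q,e=ray(C2,b); d/=np.linalg.norm(d);e/=np.linalg.norm(e)
    t=np.linalg.lstsq(np.c_[d,-e],q-p,rcond=None)[0]; x,y=p+d*t[0],q+e*t[1]
    return ((x+y)/2).round(4), (1000*np.linalg.norm(x-y)).round(1)
f=lambda u,v:(220+u/3.75,140+v/3.75)
w=lambda u,v:(u/1.25,v/1.25)
print("bar",tri(w(386.5,220),f(397,207)))
print("dog",tri(w(388,97),f(327,181)))
print("hood FL top",tri(w(317,184),f(303,259)), "FR",tri(w(463,186),f(441,186)))
print("BL",tri(w(300,18),f(243,110)))
for z in(.10,.11,.12,.13): print(z,onz(C1,w(361,221),z),onz(C1,w(412,219),z))
print("discs top z.006",onz(C1,w(129,236),.006),onz(C1,w(118,240),.04))
for p in ([112,219],[90,250],[102,262],[124,232],[145,222]): pass
# predicted dog
c=np.array([.5953,-.0116]);print("dog pred",R.from_euler('z',-5.4,degrees=True).apply([-.0089,0,.119])+[*c,0])
im=cv2.imread("pics/w1.png")[180:290,70:190]
# prep crop of disc
s2=cv2.resize(im,None,fx=5,fy=5,interpolation=cv2.INTER_CUBIC); cv2.imwrite("pics/disc.png",s2)
```

```text
bar (array([0.4936, 0.0067, 0.1252]), np.float64(9.4))
dog (array([ 0.5943, -0.0095,  0.1082]), np.float64(4.1))
hood FL top (array([0.5295, 0.0739, 0.0897]), np.float64(14.3)) FR (array([ 0.5135, -0.068 ,  0.1107]), np.float64(3.3))
BL (array([0.6442, 0.0423, 0.1756]), np.float64(9.1))
0.1 [0.48592917 0.02974171 0.1       ] [ 0.48329889 -0.01974687  0.1       ]
0.11 [0.48807812 0.02854476 0.11      ] [ 0.48551465 -0.01968686  0.11      ]
0.12 [0.49022707 0.0273478  0.12      ] [ 0.48773041 -0.01962684  0.12      ]
0.13 [0.49237602 0.02615085 0.13      ] [ 0.48994617 -0.01956683  0.13      ]
discs top z.006 [0.47342341 0.32361096 0.006     ] [0.47676932 0.31351742 0.04      ]
dog pred [ 0.5864395  -0.01076244  0.119     ]
```

```bash
python3 -c "
from h import *
print(rel([.47,.0035,.21],[180,0,-5.5]))"
```

```text
([-30.0, -12.9, 140.0], [0.01, 0.03, 0.14])
```

Request:
play_rows:
  linear:
    - [-10,-4,45]
    - [-20,-9,90]
    - [-30,-13,140]
    - [-30,-13,140]
    - [-30,-13,140]
  angular:
    - [0,0,0]
    - [0,0,0]
    - [0,0,0]
    - [0,0,0]
    - [0,0,0]

```text
t: 2.65
ee_pos: [0.4718, 0.0031, 0.2126]
tool_rot: [180.0, -0.2, -5.4]
contact_force: [0.1, -0.4, 1.1]
finger_gap: 0.0852
grasp_force: 0.0
```

Run:
```python
from h import *
s=telemetry.state(); im=imaging.camera("wrist")
np.save("w2.npy",np.r_[s['ee_pos'],s['tool_rot']]); print(s['ee_pos'],s['tool_rot'])
a=cv2.resize(im[:,120:520],(600,600),interpolation=cv2.INTER_CUBIC)
b=cv2.imread("pics/disc.png"); b=cv2.resize(b,(200,183))
cv2.imwrite("pics/w2.png",np.hstack([a,np.vstack([b,np.zeros((417,200,3),np.uint8)])]))
```

```text
[0.47177024 0.00311237 0.21259737] [179.96667878  -0.19633263  -5.39096526]
```

View pics/w2.png

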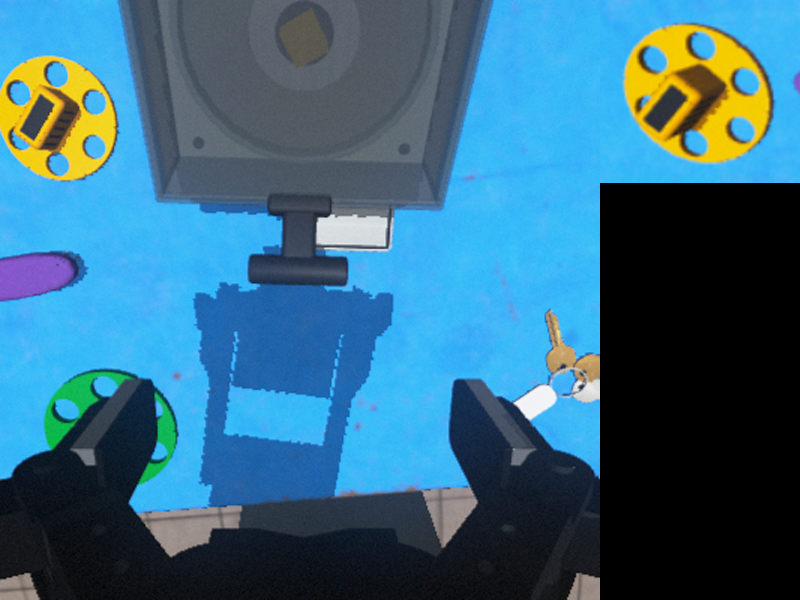

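The bar spans (248–348, 270), the dog top is at (304,34), and the hood's front top edge is at y≈200. Now I'll triangulate between the two wrist views.

Run:
```python
from h import *
s=np.load("w1.npy"); C1=cam("wrist",dict(ee_pos=s[:3],tool_rot=s[3:]))
s=np.load("w2.npy"); C2=cam("wrist",dict(ee_pos=s[:3],tool_rot=s[3:])); C3=cam("scene")
from scipy.optimize import least_squares
def tri(a,b):
    g=lambda X:np.r_[proj(C1,X)[0]-a,proj(C2,X)[0]-b]
    r=least_squares(g,[.5,0,.1]); return r.x.round(4),r.fun.round(1)
w=lambda u,v:(u/1.25,v/1.25); v=lambda u,v:(120+u/1.5,v/1.5)
print("L",tri(w(361,221.5),v(248,270)),"R",tri(w(412,219),v(348,270)))
print("dog",tri(w(388,98),v(304,34)))
print("hoodL",tri(w(317,185),v(158,200)),"R",tri(w(463,186),v(442,206)))
for z in (.1,.11,.12,.13):
    l,r=onz(C2,v(248,270),z),onz(C2,v(348,270),z);print(z,l,r,np.linalg.norm(l-r),proj(C3,(l+r)/2))
```

```text
L (array([0.4911, 0.0278, 0.1223]), array([-0.7, -0.7,  0.4,  0.4])) R (array([ 0.4894, -0.0194,  0.1312]), array([-0.1,  0.8,  0. , -0.5]))
dog (array([ 0.595 , -0.0086,  0.1053]), array([ 0.6,  0.1, -0.4, -0.1]))
hoodL (array([0.5308, 0.0549, 0.1583]), array([-0.3,  0.5,  0.2, -0.3])) R (array([ 0.5115, -0.0697,  0.1074]), array([ 0.1,  0.3, -0. , -0.2]))
0.1 [0.48658232 0.03098909 0.1       ] [ 0.48156821 -0.02165785  0.1       ] 0.05288517556093082 [[330.04352376 203.30613143]]
0.11 [0.48877393 0.02967798 0.11      ] [ 0.4839551  -0.02091866  0.11      ] 0.05082559990471654 [[329.62971309 200.07708743]]
0.12 [0.49096555 0.02836688 0.12      ] [ 0.48634198 -0.02017946  0.12      ] 0.04876602424850225 [[329.21422046 196.83491871]]
0.13 [0.49315716 0.02705578 0.13      ] [ 0.48872887 -0.01944027  0.13      ] 0.046706448592287966 [[328.79703557 193.57954508]]
```

Run:
```python
from h import *
s=np.load("w1.npy"); C1=cam("wrist",dict(ee_pos=s[:3],tool_rot=s[3:]))
s=np.load("w2.npy"); C2=cam("wrist",dict(ee_pos=s[:3],tool_rot=s[3:]))
w=lambda u,v:(u/1.25,v/1.25); v=lambda u,v:(120+u/1.5,v/1.5)
Rz=R.from_euler('z',-5.4,degrees=True)
d=onz(C1,w(388,98),.119),onz(C2,v(304,34),.119); print(d)
o=(d[0]+d[1])/2-Rz.apply([-.0089,0,.119]); print("origin",o)
print("bar loc",Rz.inv().apply(np.array([.4905,.0038,.126])-o))
for z in (.13,.14,.15): print("hinge",z,Rz.inv().apply((onz(C1,w(339,12),z)+onz(C1,w(432,13),z))/2-o))
print(rel([.4905,.0038,.200],[180,0,-5.4]), rel([.4905,.0038,.113],[180,0,-5.4]))
```

```text
(array([ 0.59433716, -0.0083214 ,  0.119     ]), array([ 0.59210745, -0.00855458,  0.119     ]))
origin [ 0.60208281 -0.00927556  0.        ]
bar loc [-0.11231812  0.00251666  0.126     ]
hinge 0.13 [0.05472876 0.00132657 0.13      ]
hinge 0.14 [0.05238172 0.00098651 0.14      ]
hinge 0.15 [0.05003467 0.00064644 0.15      ]
([18.0, -2.4, 13.3], [0.04, -0.28, 0.03]) ([17.6, -2.4, 100.3], [0.04, -0.28, 0.03])
```

Request:
play_rows:
  linear:
    - [18,-2,13]
    - [18,-2,45]
    - [18,-2,80]
    - [18,-2,104]
    - [18,-2,104]
    - [18,-2,104]
  angular:
    - [0,0,0]
    - [0,0,0]
    - [0,0,0]
    - [0,0,0]
    - [0,0,0]
    - [0,0,0]

```text
t: 3.45
ee_pos: [0.4905, 0.004, 0.1087]
tool_rot: [180.0, -0.2, -5.3]
contact_force: [-0.1, 0.8, 0.6]
finger_gap: 0.0854
grasp_force: 0.0
```

Request:
play_rows:
  linear:
    - [0,0,0]
    - [0,0,0]
    - [0,0,0]
    - [0,0,0]
    - [0,0,0]
    - [0,0,0]
  angular:
    - [0,0,0]
    - [0,0,0]
    - [0,0,0]
    - [0,0,0]
    - [0,0,0]
    - [0,0,0]
  gripper: 1
  grip_force: 30

```text
t: 4.2
ee_pos: [0.4891, 0.0039, 0.1075]
tool_rot: [179.9, -0.1, -5.3]
contact_force: [-2.3, -2.8, 6.4]
finger_gap: 0.0456
grasp_force: 30.2
```

```bash
python3 -c "
import numpy as np
r=163.2;a0=np.radians(-3.2)
for t in range(8,136,8):
  a=a0+np.radians(t);print(t,round(r*(np.cos(a0)-np.cos(a)),1),round(-r*(np.sin(a)-np.sin(a0)),1))"
```

```text
8 0.3 -22.8
16 3.8 -45.3
24 10.4 -67.1
32 19.9 -87.7
40 32.3 -106.9
48 47.1 -124.1
56 64.3 -139.1
64 83.3 -151.6
72 103.9 -161.3
80 125.7 -168.0
88 148.2 -171.6
96 170.9 -172.1
104 193.5 -169.4
112 215.5 -163.6
120 236.5 -154.8
128 256.1 -143.1
```

Request:
play_rows:
  linear:
    - [0,0,-12]
    - [0.3,0,-23]
    - [1.5,0,-34]
    - [3.8,0,-45]
    - [7,0,-56]
    - [10.4,0,-67]
    - [10.4,0,-67]
  angular:
    - [0,0,0]
    - [0,0,0]
    - [0,0,0]
    - [0,0,0]
    - [0,0,0]
    - [0,0,0]
    - [0,0,0]

```text
t: 5.08
ee_pos: [0.5001, 0.0025, 0.1746]
tool_rot: [179.9, -0.2, -5.3]
contact_force: [4.7, -5.7, -4.3]
finger_gap: 0.045
grasp_force: 31.6
```

Request:
play_rows:
  linear:
    - [9.5,0,-20.6]
    - [21.9,0,-39.8]
    - [36.7,0,-57]
    - [53.9,0,-72]
    - [72.9,0,-84.5]
    - [93.5,0,-94.2]
    - [115.3,0,-100.9]
    - [115.3,0,-100.9]
  angular:
    - [0,0,0]
    - [0,0,0]
    - [0,0,0]
    - [0,0,0]
    - [0,0,0]
    - [0,0,0]
    - [0,0,0]
    - [0,0,0]

```text
t: 6.08
ee_pos: [0.6139, -0.0112, 0.2747]
tool_rot: [179.5, 0.1, -5.4]
contact_force: [-2.8, -14.3, 1.7]
finger_gap: 0.0454
grasp_force: 33.8
```

Request:
play_rows:
  linear:
    - [11,1,-2]
    - [22.5,2,-3.6]
    - [45.2,3,-4.1]
    - [67.8,4,-1.4]
    - [89.8,4.5,4.4]
    - [110.8,5,13.2]
    - [110.8,5,13.2]
  angular:
    - [0,0,0]
    - [0,0,0]
    - [0,0,0]
    - [0,0,0]
    - [0,0,0]
    - [0,0,0]
    - [0,0,0]

```text
t: 6.95
ee_pos: [0.7253, -0.0249, 0.2629]
tool_rot: [179.8, -0.2, -5.4]
contact_force: [0.4, -7.2, 5.0]
finger_gap: 0.0451
grasp_force: 35.3
```

Request:
play_rows:
  linear:
    - [10,0.5,5.5]
    - [19.6,1,11.7]
    - [19.6,1,11.7]
  angular:
    - [0,0,0]
    - [0,0,0]
    - [0,0,0]

```text
t: 7.32
ee_pos: [0.7446, -0.0273, 0.252]
tool_rot: [179.8, -0.3, -5.4]
contact_force: [1.4, -6.8, 5.3]
finger_gap: 0.045
grasp_force: 35.8
```

Request:
play_rows:
  linear:
    - [0,0,0]
    - [0,0,0]
    - [0,0,0]
    - [0,0,0]
  angular:
    - [0,0,0]
    - [0,0,0]
    - [0,0,0]
    - [0,0,0]
  gripper: 0

```text
t: 7.82
ee_pos: [0.7428, -0.0247, 0.249]
tool_rot: [-180.0, 0.0, -5.3]
contact_force: [-0.3, 0.2, 0.7]
finger_gap: 0.0854
grasp_force: 0.0
```

Request:
play_rows:
  linear:
    - [0,0,-30]
    - [0,0,-70]
    - [-40,0,-100]
    - [-100,0,-101]
    - [-160,0,-101]
    - [-220,0,-101]
    - [-242,0,-101]
    - [-242,0,-101]
    - [-242,0,-101]
  angular:
    - [0,0,0]
    - [0,0,0]
    - [0,0,0]
    - [0,0,0]
    - [0,0,0]
    - [0,0,0]
    - [0,0,0]
    - [0,0,0]
    - [0,0,0]

```text
t: 8.95
ee_pos: [0.5027, -0.0028, 0.3505]
tool_rot: [-180.0, -0.0, -5.3]
contact_force: [0.4, -0.3, 0.4]
finger_gap: 0.0855
grasp_force: 0.0
```

Run:
```python
from h import *
s=telemetry.state(); im=imaging.camera("wrist"); cv2.imwrite("pics/w3raw.png",im)
np.save("w3.npy",np.r_[s['ee_pos'],s['tool_rot']]); print(s['ee_pos'],s['tool_rot'])
a=cv2.resize(im[0:160,220:420],(750,600),interpolation=cv2.INTER_CUBIC)
cv2.imwrite("pics/w3.png",a)
```

```text
[ 0.50266577 -0.00279862  0.35046555] [-1.79998534e+02 -3.19804418e-02 -5.30618655e+00]
```

View pics/w3.png

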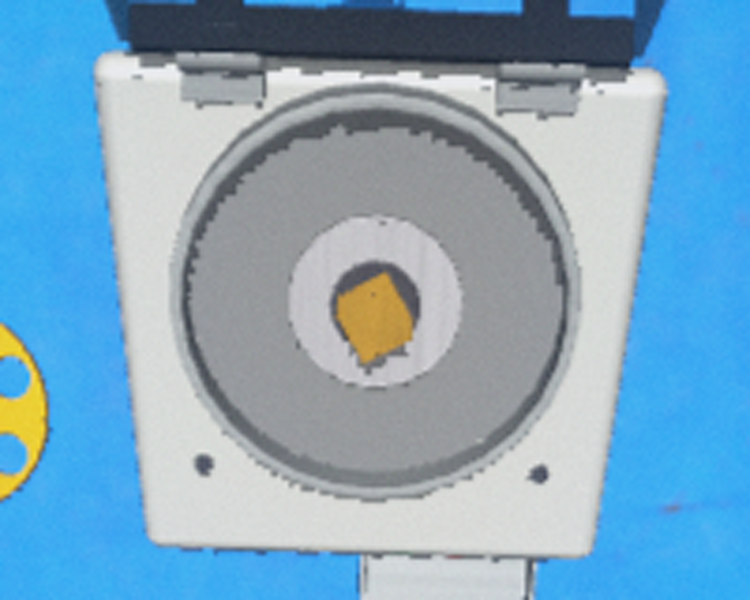

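```bash
cat >> h.py <<'E'
D=rot([0,-25,0])  # seat axes in counter frame: x up slope
E
python3 - <<'E'
from h import *
from scipy.optimize import least_squares
s=np.load("w3.npy"); C=cam("wrist",dict(ee_pos=s[:3],tool_rot=s[3:]))
f=lambda p:np.array([220,0])+np.array(p)/3.75
th=np.radians(np.arange(0,360,5)); circ=np.c_[np.cos(th),np.sin(th),0*th]*.026
print(D@[1,0,0],D@[0,0,1])
def seatT(p): # x,y,yaw -> origin & axes
    A=rot([0,0,p[2]]); return A@(np.array([0,0,.1])+.003*(D@[0,0,1]))+[p[0],p[1],0], A@D
def ext(p,dz=0):
    o,A=seatT(p); q=proj(C,o+[0,0,dz]+circ@A.T); return np.r_[q.min(0),q.max(0)]
obs=np.r_[f((288,215)),f((462,388))]
r=least_squares(lambda p:ext([p[0],p[1],-6.6],p[2])-obs,[.6,-.01,0]); print(r.x,r.fun)
r=least_squares(lambda p:ext([p[0],p[1],-6.6])-obs,[.6,-.01]); print(r.x,r.fun)
P=[*r.x,-6.6]; o,A=seatT(P); print("seat",o)
# dog angle: top face corners
ray_=lambda uv:ray(C,f(uv))
n=A[:,2]; top=o+.018*n
def onpl(uv):
    p,d=ray_(uv); return A.T@(p+d*((top-p)@n)/(d@n)-top)
for uv in [(388,271),(336,298),(412,325),(366,364),(374,297),(355,358)]: print(uv,(1000*onpl(uv)).round(1))
# screws
for yaw in (-5.4,-6.6,-7.5):
    Q=rot([0,0,yaw]); 
    o2,A2=seatT([*r.x,yaw]); 
    def g(uv):
        p,d=ray_(uv);b=o2-.003*A2[:,2]; return A2.T@(p+d*((b-p)@A2[:,2])/(d@A2[:,2])-b)*1000
    print(yaw,g((204,463)).round(1),g((540,474)).round(1),g((150,543)).round(1),g((591,553)).round(1))
E
```

```text
[0.90630779 0.         0.42261826] [-0.42261826  0.          0.90630779]
[ 5.96703538e-01 -9.54888752e-03  4.95427940e-05] [-0.11390005  0.1104108   0.11357033 -0.12112276]
[ 0.59670676 -0.00954905] [-0.1109514   0.11305359  0.11062875 -0.12424468]
seat [ 0.59544731 -0.00940332  0.10271892]
(388, 271) [17.1 -3.5 -0. ]
(336, 298) [ 9.1 10.9 -0. ]
(412, 325) [  1.8 -10.8  -0. ]
(366, 364) [-10.2   2.2  -0. ]
(374, 297) [ 9.7  0.2 -0. ]
(355, 358) [-8.5  5.5  0. ]
-5.4 [-53.8  56.2  -0. ] [-57.7 -54.4  -0. ] [-84.4  77.5   0. ] [-88.3 -74.7  -0. ]
-6.6 [-55.2  55.2  -0. ] [-56.4 -55.4   0. ] [-86.3  76.1   0. ] [-86.4 -76.2  -0. ]
-7.5 [-56.1  54.5  -0. ] [-55.4 -56.1   0. ] [-87.7  74.9   0. ] [-85.  -77.3   0. ]
```

The open bowl is clear: seat plate centre (375,301), the dog at about 27° from the seat x axis, screws at (204,463) and (540,474). That gives a counter yaw of -6.7° and a seat at (0.595,-0.009,0.103). Next I'll go over the disc.

Run:
```python
from h import *
print(rel([.41,.324,.22],[180,0,0]))
```

```text
([-122.7, -316.9, 130.3], [-0.0, -0.0, -5.31])
```

Request:
play_rows:
  linear:
    - [-20,-50,0]
    - [-40,-100,0]
    - [-60,-155,20]
    - [-80,-210,60]
    - [-105,-265,95]
    - [-123,-317,130]
    - [-123,-317,130]
    - [-123,-317,130]
    - [-123,-317,130]
  angular:
    - [0,0,0]
    - [0,0,-1]
    - [0,0,-2]
    - [0,0,-3]
    - [0,0,-4]
    - [0,0,-5.3]
    - [0,0,-5.3]
    - [0,0,-5.3]
    - [0,0,-5.3]

```text
t: 10.12
ee_pos: [0.4103, 0.3238, 0.2216]
tool_rot: [-180.0, -0.1, -0.1]
contact_force: [-0.5, 0.2, 0.3]
finger_gap: 0.0857
grasp_force: 0.0
```

Run:
```python
from h import *
s=telemetry.state(); im=imaging.camera("wrist"); cv2.imwrite("pics/w4raw.png",im)
np.save("w4.npy",np.r_[s['ee_pos'],s['tool_rot']]); print(s['ee_pos'],s['tool_rot'])
C=cam("wrist",s); print(proj(C,[.4734,.3236,.006]))
cv2.imwrite("pics/w4.png",cv2.resize(im[60:300,160:480],(800,600),interpolation=cv2.INTER_CUBIC))
```

```text
[0.4103383  0.32377434 0.22155657] [-1.79970526e+02 -1.13777208e-01 -9.10935621e-02]
[[321.9588368 110.2196095]]
```

View pics/w4.png

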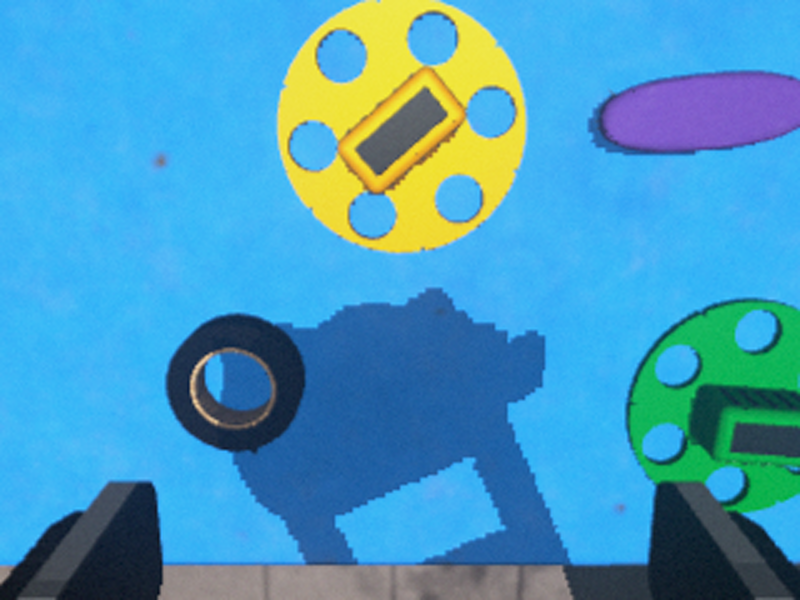

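The bar's top corners are at (428,66), (467,116), (376,193) and (337,147); the disc spans x 277–527.

Run:
```python
from h import *
s=np.load("w4.npy"); C=cam("wrist",dict(ee_pos=s[:3],tool_rot=s[3:]))
f=lambda p:np.array([160,60])+np.array(p)/2.5
c=np.array([onz(C,f(p),.04) for p in [(428,66),(467,116),(376,193),(337,147)]])
print(c.mean(0),[np.linalg.norm(c[i]-c[i-1]).round(4) for i in range(4)])
l=(c[0]+c[1]-c[2]-c[3]); print("long yaw",np.degrees(np.arctan2(l[1],l[0])))
w=(c[0]+c[3]-c[1]-c[2]); print("short yaw",np.degrees(np.arctan2(w[1],w[0])))
print("disc c",onz(C,f((402,126)),.006), "edges", onz(C,f((277,125)),.006)[1]-onz(C,f((527,125)),.006)[1])
```

```text
[0.4721329  0.32494055 0.04      ] [np.float64(0.0454), np.float64(0.0233), np.float64(0.0451), np.float64(0.0228)]
long yaw -50.07184276042476
short yaw 39.88178283021826
disc c [0.47321931 0.3248157  0.006     ] edges 0.10484559958472645
```

Run:
```python
from h import *
print(rel([.4725,.3249,.12],[180,0,129.9]))
```

```text
([61.9, -1.3, 101.9], [0.13, -0.12, -130.01])
```

Request:
play_rows:
  linear:
    - [20,0,20]
    - [40,-1,40]
    - [62,-1,60]
    - [62,-1,80]
    - [62,-1,100]
    - [62,-1,100]
    - [62,-1,100]
    - [62,-1,100]
    - [62,-1,100]
    - [62,-1,100]
  angular:
    - [0,0,-10]
    - [0,0,-20]
    - [0,0,-30]
    - [0,0,-40]
    - [0,0,-50]
    - [0,0,-60]
    - [0,0,-70]
    - [0,0,-80]
    - [0,0,-90]
    - [0,0,-100]

```text
t: 11.42
ee_pos: [0.4724, 0.3244, 0.1217]
tool_rot: [179.9, -0.0, 100.2]
contact_force: [0.1, -0.2, 0.1]
finger_gap: 0.0858
grasp_force: 0.0
```

Run:
```python
from h import *
print(telemetry.state()['joints'],rel([.4725,.3249,.013],[180,0,129.9]))
```

```text
[ 2.31468190e+01  1.09389911e+01  1.05167866e+02 -1.02018223e-02
  6.37511467e+01  1.29508074e+01] ([0.5, -0.1, 108.7], [0.14, 0.01, -29.7])
```

Request:
play_rows:
  linear:
    - [0,0,15]
    - [0.5,0,30]
    - [0.5,0,45]
    - [0.5,0,75]
    - [0.5,0,100]
    - [0.5,0,108.5]
    - [0.5,0,108.5]
    - [0.5,0,108.5]
  angular:
    - [0,0,-10]
    - [0,0,-20]
    - [0,0,-29.7]
    - [0,0,-29.7]
    - [0,0,-29.7]
    - [0,0,-29.7]
    - [0,0,-29.7]
    - [0,0,-29.7]

```text
t: 12.42
ee_pos: [0.4721, 0.326, 0.0133]
tool_rot: [179.9, 0.0, 129.7]
contact_force: [-0.0, -0.4, 0.3]
finger_gap: 0.0854
grasp_force: 0.0
```

Request:
play_rows:
  linear:
    - [0,0,0]
    - [0,0,0]
    - [0,0,0]
    - [0,0,0]
    - [0,0,0]
    - [0,0,0]
  angular:
    - [0,0,0]
    - [0,0,0]
    - [0,0,0]
    - [0,0,0]
    - [0,0,0]
    - [0,0,0]
  gripper: 1
  grip_force: 60

```text
t: 13.18
ee_pos: [0.4711, 0.326, 0.0122]
tool_rot: [180.0, 0.0, 129.7]
contact_force: [-0.3, 0.3, 3.1]
finger_gap: 0.0254
grasp_force: 60.3
```

```bash
cat >> h.py <<'E'
ACT=rot([0,0,-6.7])@D; SEAT=np.array([.5954,-.0094,.1027]); N=ACT[:,2]
def tgt(phi,h,off=.0015):
    z=-N; x=ACT@[np.cos(np.radians(phi)),np.sin(np.radians(phi)),0]; A=np.c_[x,np.cross(z,x),z]
    return SEAT+N*(h+.0125)+off*x, A
E
python3 - <<'E'
from h import *
p,A=tgt(117,.06); print(p,R.from_matrix(A).as_euler('xyz',degrees=True)); print(rel(p,A=A))
print(rel(p+[-.03,.12,.09],A=A))
E
```

```text
[ 0.56451239 -0.00442584  0.16811952] [157.43793792  11.06162459 108.0868734 ]
([-313.9, -139.1, -156.0], [-20.09, -15.01, 19.08])
([-202.5, -85.5, -246.0], [-20.09, -15.01, 19.08])
```

Request:
play_rows:
  linear:
    - [0,0,-30]
    - [0,0,-70]
    - [0,0,-115]
    - [-30,-13,-155]
    - [-65,-27,-190]
    - [-105,-44,-220]
    - [-150,-64,-246]
    - [-202,-86,-246]
    - [-202,-86,-246]
    - [-202,-86,-246]
  angular:
    - [0,0,0]
    - [0,0,0]
    - [0,0,0]
    - [0,0,0]
    - [-4,-3,4]
    - [-8,-6,8]
    - [-12,-9,12]
    - [-16,-12,15.5]
    - [-20.1,-15,19.1]
    - [-20.1,-15,19.1]

```text
t: 14.42
ee_pos: [0.5317, 0.1151, 0.2556]
tool_rot: [157.7, 11.0, 108.1]
contact_force: [-0.3, 0.3, -2.6]
finger_gap: 0.0252
grasp_force: 59.8
```

Run:
```python
from h import *
s=telemetry.state(); print(s['contact_force'],s['finger_gap'],s['joints'])
for h in (.05,.026): p,A=tgt(117,h); print(rel(p,A=A))
```

```text
[-0.25584713  0.29151006 -2.59395993] 0.02519172247971219 [  2.02363686 -15.02375707 118.0201017   -4.63905009  52.66460385
 -16.25176551]
([-104.9, -46.9, 109.0], [-0.3, -0.09, 0.01])
([-104.9, -46.8, 133.0], [-0.3, -0.09, 0.01])
```

Request:
play_rows:
  linear:
    - [-35,-16,15]
    - [-70,-31,30]
    - [-105,-47,50]
    - [-105,-47,80]
    - [-105,-47,105]
    - [-105,-47,125]
    - [-105,-47,129]
    - [-105,-47,129]
  angular:
    - [0,0,0]
    - [0,0,0]
    - [0,0,0]
    - [0,0,0]
    - [0,0,0]
    - [-0.3,-0.1,0]
    - [-0.3,-0.1,0]
    - [-0.3,-0.1,0]

```text
t: 15.42
ee_pos: [0.5795, -0.0052, 0.1432]
tool_rot: [157.2, 11.1, 108.1]
contact_force: [-0.1, 0.5, -2.4]
finger_gap: 0.0251
grasp_force: 59.8
```

```bash
cat >> h.py <<'E'
def rep():
    s=telemetry.state(); q,B=fwd(); loc=ACT.T@(q-SEAT)*1000; x=ACT.T@B[:,0]; phi=np.degrees(np.arctan2(x[1],x[0]))
    f=ACT.T@s['contact_force']; t=ACT.T@s['torque']
    c=ACT.T@(q-.0015*B[:,0]-SEAT)*1000
    print("phi %.1f h %.1f disc xy %s F(seat) %s T %s tilt %.2f"%(phi,c[2]-12.5,c[:2].round(1),f.round(1),t.round(2),np.degrees(np.arccos(-B[:,2]@N))))
E
python3 - <<'E'
from h import *
rep()
im=imaging.camera("scene")
cv2.imwrite("pics/s2.png",cv2.resize(im[130:250,240:400],(800,600),interpolation=cv2.INTER_CUBIC))
E
```

```text
phi 117.1 h 31.1 disc xy [3.1 0.9] F(seat) [-1.1  0.5 -2.1] T [-0.04  0.39 -0.01] tilt 0.22
```

View pics/s2.png

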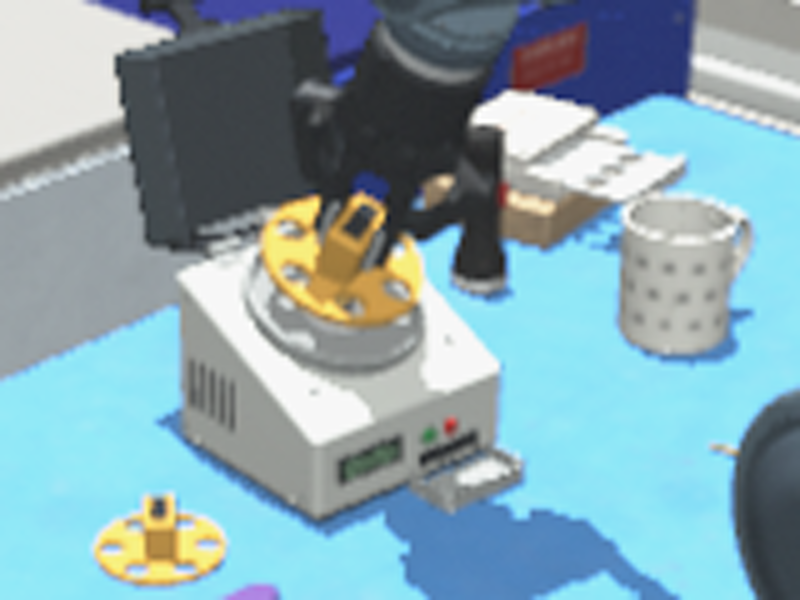

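The hood is open and the disc hovers over the bowl, level with the deck. I'll correct the few millimetres of lateral offset and go down.

Run:
```python
from h import *
rep()
for h in (.020,.012): p,A=tgt(117,h); print(rel(p,A=A))
```

```text
phi 117.0 h 31.6 disc xy [3.6 0.8] F(seat) [-0.8 -0.7 -1.9] T [ 0.02  0.3  -0.04] tilt 0.29
([0.9, -3.7, 11.6], [0.28, 0.09, 0.04])
([0.9, -3.7, 19.6], [0.28, 0.09, 0.04])
```

Request:
play_rows:
  linear:
    - [1,-3.7,0]
    - [1,-3.7,5]
    - [1,-3.7,10]
    - [1,-3.7,11]
    - [1,-3.7,11]
  angular:
    - [0.3,0,0]
    - [0.3,0,0]
    - [0.3,0,0]
    - [0.3,0,0]
    - [0.3,0,0]

```text
t: 16.1
ee_pos: [0.5806, -0.0066, 0.1315]
tool_rot: [157.5, 11.1, 108.0]
contact_force: [0.3, 0.3, -1.3]
finger_gap: 0.025
grasp_force: 59.8
```

```bash
python3 -c "
from h import *
rep(); rep()"
```

```text
phi 117.0 h 20.0 disc xy [-0.7 -0.3] F(seat) [-0.3  0.3 -1.3] T [-0.01  0.35  0.01] tilt 0.11
phi 117.0 h 20.0 disc xy [-0.7 -0.3] F(seat) [-0.3  0.3 -1.3] T [-0.01  0.35  0.01] tilt 0.11
```

Request:
play_rows:
  linear:
    - [0,0.5,1.5]
    - [0,0.5,3]
    - [0,0.5,4.5]
    - [0,0.5,6]
    - [0,0.5,6]
  angular:
    - [0,0,0]
    - [0,0,0]
    - [0,0,0]
    - [0,0,0]
    - [0,0,0]

```text
t: 16.73
ee_pos: [0.5835, -0.0067, 0.1263]
tool_rot: [157.5, 11.1, 108.0]
contact_force: [-0.6, -0.4, -1.5]
finger_gap: 0.0252
grasp_force: 59.8
```

```bash
python3 -c "
from h import *
rep()"
```

```text
phi 117.0 h 14.0 disc xy [-0.3 -0.1] F(seat) [-1.2 -0.5 -1.1] T [-0.07  0.32  0.  ] tilt 0.11
```

Request:
play_rows:
  linear:
    - [0,0,1.5]
    - [0,0,3]
    - [0,0,4.5]
    - [0,0,6]
    - [0,0,6]
  angular:
    - [0,0,0]
    - [0,0,0]
    - [0,0,0]
    - [0,0,0]
    - [0,0,0]

```text
t: 17.35
ee_pos: [0.5861, -0.007, 0.1209]
tool_rot: [157.5, 11.1, 108.0]
contact_force: [-0.2, -0.2, -1.5]
finger_gap: 0.0249
grasp_force: 59.8
```

```bash
python3 -c "
from h import *
rep()"
```

```text
phi 117.0 h 8.0 disc xy [-0.3 -0. ] F(seat) [-0.8 -0.3 -1.3] T [-0.04  0.35  0.03] tilt 0.11
```

The dog has entered the hole with no resistance. Continuing down to the seat.

Request:
play_rows:
  linear:
    - [0,0,1.5]
    - [0,0,3]
    - [0,0,4.5]
    - [0,0,6]
    - [0,0,6.5]
    - [0,0,6.5]
  angular:
    - [0,0,0]
    - [0,0,0]
    - [0,0,0]
    - [0,0,0]
    - [0,0,0]
    - [0,0,0]

```text
t: 18.1
ee_pos: [0.5888, -0.0073, 0.1151]
tool_rot: [157.5, 11.1, 108.0]
contact_force: [0.3, -0.1, -1.9]
finger_gap: 0.0249
grasp_force: 59.8
```

```bash
python3 -c "
from h import *
rep()"
```

```text
phi 117.0 h 1.6 disc xy [-0.2 -0.1] F(seat) [-0.5 -0.1 -1.9] T [0.02 0.33 0.04] tilt 0.11
```

Request:
play_rows:
  linear:
    - [0,0,0.8]
    - [0,0,1.6]
    - [0,0,2.2]
    - [0,0,2.2]
  angular:
    - [0,0,0]
    - [0,0,0]
    - [0,0,0]
    - [0,0,0]

```text
t: 18.6
ee_pos: [0.5896, -0.0074, 0.1137]
tool_rot: [157.5, 11.1, 108.1]
contact_force: [-7.6, 0.4, 4.6]
finger_gap: 0.0249
grasp_force: 61.1
```

```bash
python3 -c "
from h import *
rep()"
```

```text
phi 117.0 h -0.0 disc xy [-0.1 -0.1] F(seat) [-4.9 -0.5  7.4] T [-0.03  0.81 -0.01] tilt 0.11
```

Request:
play_rows:
  linear:
    - [0,0,-0.8]
    - [0,0,-0.8]
    - [0,0,-0.8]
    - [0,0,-0.8]
  angular:
    - [0,0,0]
    - [0,0,0]
    - [0,0,0]
    - [0,0,0]
  gripper: 0.45

```text
t: 19.1
ee_pos: [0.5896, -0.0074, 0.114]
tool_rot: [157.5, 11.2, 108.0]
contact_force: [0.2, 0.1, -0.8]
finger_gap: 0.0473
grasp_force: 0.0
```

Request:
play_rows:
  linear:
    - [0,0,-10]
    - [0,0,-30]
    - [0,0,-70]
    - [0,0,-110]
    - [0,0,-150]
    - [0,0,-150]
    - [0,0,-150]
  angular:
    - [0,0,0]
    - [0,0,0]
    - [0,0,0]
    - [0,0,0]
    - [0,0,0]
    - [0,0,0]
    - [0,0,0]

```text
t: 19.98
ee_pos: [0.5262, 0.0003, 0.2494]
tool_rot: [157.5, 11.1, 108.0]
contact_force: [-0.1, -0.2, -0.9]
finger_gap: 0.0471
grasp_force: 0.0
```

Run:
```python
from h import *
C=cam("wrist"); im=imaging.camera("wrist")
cv2.imwrite("pics/w5raw.png",im); a=im
b=imaging.camera("scene")[130:250,240:400]
th=np.radians(np.arange(0,360,10)); c=SEAT+N*.006+(np.c_[np.cos(th),np.sin(th),0*th]*.052)@ACT.T
for q in proj(C,c): cv2.circle(a,tuple(int(v) for v in q.round()),1,(0,0,255),-1)
a=cv2.resize(a,(400,250))if 0 else a[:, :]
cv2.imwrite("pics/f.png",np.vstack([cv2.resize(a,(560,350)),cv2.resize(b,(560,250)) ]) if 0 else np.hstack([cv2.resize(a,(480,300)),cv2.resize(b,(320,300),interpolation=cv2.INTER_CUBIC)]))
```

```text
(no output)
```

View pics/f.png

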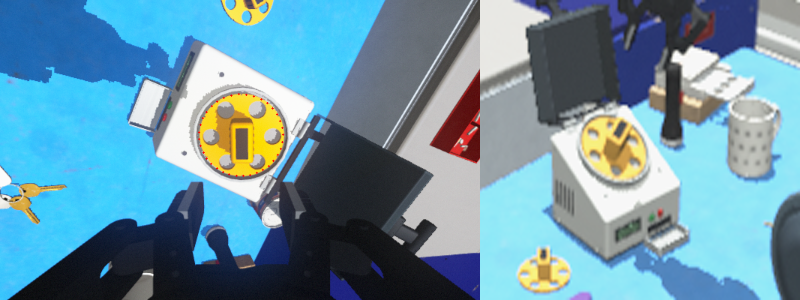

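The disc lies flat in the bowl: its rim matches the predicted home outline (red dots). The hood is open, the gripper is clear and the bystanders are undisturbed. Handing in.

```bash
python3 -c "
from bench import finish_job
print(finish_job())"
```

```text
the job is handed in; nothing more can be done
None
```

The job is handed in: the hood was lifted by its T grip and rests open, and the yellow coin disc sits flat on its seat with the dog in its hole and nothing touching it. It needed no turning under pressure, because I lined it up with the dog's angle from the camera and it went home at about 20 s with a light push.

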